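# Zero the light meter and hold the lamp shutter half open

## Robot

A 6-joint arm with a two-finger parallel gripper is mounted at the origin on the work surface. World frame = base frame: x ahead of the robot, y to its left, z up, the work surface at z = 0. Lengths are in mm, angles in degrees, forces in N, time in s.
With the tool pointing down it reaches from about 350 to 850 mm from the base axis. Payload 8.1 kg.
Tool frame: the origin (TCP) lies at the very end of the fingers, on their centre line; the grasp point (between the pads) lies 19 mm behind it (r.grasp_offset is the distance from the TCP to the grasp point, in mm); z points along the fingers, y is the line along which they close (so a half turn about z gives the same grasp; the last joint's range is limited). The gripper opens to 85 mm and grips with 20 to 120 N. Pads are 22 mm wide; open, the fingers measure 114 mm over their backs; the gripper's body (76 mm by 85 mm) begins 54 mm behind the grasp point. The pads swing forward as they close: fully open they stand 13 mm farther back than shut.
Start: joints at [68.331, 7.471, 85.268, -0, 87.261, -4.893], TCP at [173.159, 574.475, 231.292] pointing down, gripper open.
Joint ranges: [-169.43, 169.43], [-51.17, 129.36], [1.28, 143.12], [-76.62, 256.62], [0, 156.53], [-152.29, 152.29]. Speed limits (degrees/s): [136.94, 136.94, 159.86, 180, 180, 180].

## Interface

Orientations are given as [roll, pitch, yaw] about the fixed x, y, z axes, in that order (R = Rz(yaw) Ry(pitch) Rx(roll)).
In Python, from bench import r gives the robot as it stands.
- The arm moves only by the tool carry_out, never from a script. Its argument "commands" is a list of rows, each an object with "jaw": the finger opening in m, from 0 to 0.0854; "translation": the shift along the tool's x, y, z in m, a list of three; "spin": the turn about the tool's z in rad. A call has exactly 8 rows; each row shifts and turns the commanded pose from where the row before left it, along the tool's axes as they then stand; what a row does not reach is not made up. A row lasts 1/12 s, in which the tool goes at most 41.7 mm and 7.16 degrees, less where a joint would pass 70% of its speed; a pose out of reach is approached as far as the arm can. A call is refused whole if a number of a shift passes 0.0417 or a number of a turn 0.125, either way. A call with a gripper value outside its range is refused whole. The fingers move at their own pace and stop on an object; "squeeze" is the grip in N (left out, the last holds). Time passes only in rows, so rows that do not move let the fingers close, or fill a call up. It gives the time, the measured TCP pose, the force, the opening and the grip force at its end, in the units of the state.
- r.sense(): the state, without advancing time (a new reading comes with each control period).
- r.snapshot(name): name is "scene" or "top" or "wrist"; returns a dict with "pixels" (400x640x3 uint8, blue, green, red), "K" (3x3 intrinsics, pixels), "dist_coeffs" ([k1, k2, p1, p2, k3] as OpenCV has them; the pictures are not rectified), "extrinsics" (4x4, takes a point from camera to world coordinates). Camera axes: x right, y down, z forward; pixel columns grow to the right and rows downward; lengths in mm; the calibration is good to about 2 mm. A picture is of the moment at which its call begins. There is no depth.
- r.hand_in(): hands the job in; it is judged then, once.
Trained networks look in a picture, given as the dict that the camera call returned (one of the last four; its "shot" number tells which), for a name from the list of things; names that differ only in an ending like _2 or _b are one class to them, and where a whole thing is asked for, a point or a joint stands for the part that bears it (a point fixed in the world has none). Each returns a list of dicts, best first, with "score" (0 to 1); they miss things now and then, are a little off and sometimes report something else, mostly with a low value. They report only what shows in the picture. A call takes as long as a camera call. They do not tell look-alikes from the thing itself.
- r.spot_in(picture, target): "xy" ([column, row] in pixels, amid what is visible of it).
- r.regions_of(picture, target): "pixels" (400x640 bool, what is visible of it) and "xy" ([column, row] in pixels, amid what is visible of it).
- r.landmark_of(picture, target): "xy" ([column, row] in pixels: a listed point, or the origin of a listed thing).
The state is a dict: "time": time; "joint_pos": joint angles; "qd": joint speeds; "joint_efforts": joint torques, N m; "tool_pos": TCP position; "tcp_rot": TCP orientation; "ft_force": force on the tool from outside, world axes, zero at the start; "wrist_torque": the same for the moment, N m; "finger_gap": finger opening in mm; "grip_force": force on a finger pad.
Only numpy, scipy, OpenCV 4.12 (cv2) and the standard library are available. Lean on these libraries where they do the work, as an engineer would, in place of code of your own. Each camera call takes 0.05 s, during which the arm holds its last target. There are 200 camera calls.

## Task

With the lamp box's shutter still shut, turn the light meter's knob until its red pointer reads zero (the middle of the green mark). Then slide the sprung shutter by its orange grip to half travel, never opening it fully, and keep holding it there with the fingers: the program finishes while holding it, because the spring shuts it when let go. Leave the zero setting, the metal reel, the blue parts box and the pliers as they are.

Things in the scene. Friction and masses are not known exactly. Their poses are not given: they have to be found in the camera images.
- meter: light meter, a fixed blue box 130 x 130 x 55 mm high with a white dial (radius 57 mm, face 58 mm above the bench) on its top; origin under its centre, z up; its +x axis points from the dial's centre to the green zero mark, a block 14 mm long and 10 mm wide, centred 50 mm from the centre (other marks are thin and black)
- knob (a joint): angle (rad) of the black zero knob on the dial's centre: 0 = the red pointer is on the middle of the green zero mark, positive = pointer turned counter-clockwise seen from above, range -1.5 to 1.6; starts between 0.5 and 1.3, so it must be turned clockwise. Light friction (0.04 N m) keeps it where it is left. Zero counts within 0.09 rad
- knob_grip (a point): on the knob's vertical axis, 88 mm above the bench, the height to grip. The knob: a round skirt (radius 24 mm, top 67 mm above the bench) with an upright bar 44 mm long, 14 mm thick, its top 97 mm above the bench. The point's x axis runs along the bar towards the red pointer, whose tip is 49 mm from the axis, low over the dial; pinch the bar across its 14 mm
- lampbox: fixed grey lamp box, 120 (x) x 190 (y) x 70 mm high; origin under its centre, z up. Its steel shutter (84 x 70 x 4 mm) slides on top towards the box's +y, uncovering a yellow window. Rails 10 mm high stand 43 to 57 mm either side of the middle line; a dark spring block (50 mm wide, 18 mm high) stands 68 to 92 mm from the centre at the +y end; a thin rod joins it to the plate
- shutter (a joint): shutter travel (m) towards the box's +y: 0 = shut (where it starts), 0.030 = half travel, 0.060 = fully open, at a stop. The spring pushes it shut with 3 N at 0, 7.5 N at half and 12 N fully open (150 N/m); half counts from 0.025 to 0.035
- grip_base (a point): orange upright grip on the middle of the shutter: 36 (box x) x 14 (along the slide) x 42 mm high; this point is the centre of its underside, 75 mm above the bench, axes as the lamp box. It stands 40 mm to the -y side of the box's centre when shut, 10 mm to the -y side at half travel. The white line across the plate points to marks on the rails: black shut, green half, red fully open
- grip_mid (a point): point in the middle of the orange grip, 27 mm above its underside (102 mm above the bench, top of the grip at 117 mm): the height to pinch it along the slide direction
- half_mark (a point): fixed point on the lamp box where grip_mid lies when the shutter is exactly at half travel; axes as the lamp box
- reel: bystander: loose metal reel standing upright, radius 27 mm, 46 mm high; origin under its centre
- parts_box: bystander: loose open blue parts box 75 x 110 x 28 mm high; origin under its centre
- pliers: bystander: loose red-handled pliers lying flat, about 170 x 72 x 16 mm; origin under the pivot
There are look-alikes about, which are no part of the job. Leave any pink look-alike of the meter alone.

How it is judged:
By the outcome, as a careful person would: the job done as asked, in the order asked, and still so for the second after the job is handed in, while the arm keeps its last pose, push and grip.
It also fails if it takes over 48 s, if anything falls off the work surface, if the arm or the gripper's body presses on something with over 40 N, if the wrist force passes 120 N, or if a joint passes its speed limit or range.

## Working session

There is one attempt and no reset: what is moved stays moved. The work goes in short steps, Python scripts to look and compute and a tool call to move; the robot and the scene stay as the last step left them, time stands still between calls to the robot, and variables do not carry over. Pictures are saved under pics/ and viewed, at most 10 in all, crops included, and the job is handed in when it is done.

Besides the shell and the picture viewer there is one more tool, called after "Call:" as a command line: name --argument value ..., lists and objects as JSON in quotes. carry_out: Moves the arm, as the interface text tells. Its arguments: {"type":"object","properties":{"commands":{"type":"array","items":{"type":"object","properties":{"jaw":{"type":"number"},"translation":{"type":"array","items":{"type":"number"}},"spin":{"type":"number"}}}},"squeeze":{"type":"number"}},"required":["commands"]}

```bash
ls; mkdir -p pics; cat > h.py <<'E'
import numpy as np, cv2
from bench import r
def ray(s,xy):
    K=np.array(s["K"],float);d=np.array(s["dist_coeffs"],float);T=np.array(s["extrinsics"],float)
    p=cv2.undistortPoints(np.array([[xy]],float),K,d)[0,0]
    v=T[:3,:3]@np.array([p[0],p[1],1]);return T[:3,3],v/np.linalg.norm(v)
def atz(s,xy,z):
    o,v=ray(s,xy);return o+v*(z-o[2])/v[2]
def tri(*rs):
    A=np.zeros((3,3));b=np.zeros(3)
    for o,v in rs:
        P=np.eye(3)-np.outer(v,v);A+=P;b+=P@o
    X=np.linalg.solve(A,b);return X,[float(np.linalg.norm((np.eye(3)-np.outer(v,v))@(X-o))) for o,v in rs]
def proj(s,X):
    T=np.linalg.inv(np.array(s["extrinsics"],float))
    return cv2.projectPoints(np.array(X,float).reshape(-1,1,3),cv2.Rodrigues(T[:3,:3])[0],T[:3,3],np.array(s["K"],float),np.array(s["dist_coeffs"],float))[0][:,0]
E
python3 - <<'E'
from h import *
np.set_printoptions(precision=1,suppress=True)
S={n:r.snapshot(n) for n in("scene","top")}
for n,s in S.items():
    cv2.imwrite(f"pics/{n}0.png",s["pixels"]); print(n,np.array(s["extrinsics"])[:3,3])
    for t in("meter","knob_grip","lampbox","grip_base","grip_mid","reel","parts_box","pliers"):
        print(t,[(np.round(d["xy"],1).tolist(),round(d["score"],2)) for d in r.landmark_of(s,t)])
print(r.sense())
E
```

```text
pics
scene [ 987.9  556.8 1108.1]
meter [([317.7, 120.7], 0.88), ([280.8, 168.0], 0.71)]
knob_grip [([318.2, 98.9], 0.74), ([277.5, 151.3], 0.72)]
lampbox [([355.1, 184.7], 0.7), ([376.3, 255.4], 0.6), ([380.9, 285.2], 0.57), ([253.1, 288.6], 0.16)]
grip_base [([375.4, 254.4], 0.61)]
grip_mid [([380.2, 248.4], 0.81)]
reel [([351.5, 183.5], 0.93), ([201.3, 205.0], 0.58)]
parts_box [([252.6, 289.5], 0.7)]
pliers [([201.4, 204.7], 0.89)]
top [ 356.     9.2 1112.5]
meter [([391.8, 222.0], 0.93), ([422.7, 308.2], 0.64)]
knob_grip [([435.8, 309.7], 0.8), ([394.8, 218.1], 0.59)]
lampbox [([214.6, 212.9], 0.87)]
grip_base [([220.6, 207.7], 0.63), ([404.2, 134.5], 0.19)]
grip_mid [([221.1, 208.9], 0.77)]
reel [([318.9, 276.8], 0.82), ([396.0, 217.7], 0.18)]
parts_box [([287.9, 120.9], 0.56)]
pliers [([404.7, 133.4], 0.56)]
{'time': 0.9, 'joint_pos': array([68.3,  7.5, 85.3, -0. , 87.3, -4.9]), 'qd': array([ 0. , -0. , -0.1, -0.1,  0.1,  0.1]), 'joint_efforts': array([ -0. , -56.9, -50.1,  -0. ,   0. ,   0. ]), 'tool_pos': array([173.2, 574.5, 231.3]), 'tcp_rot': array([180. ,   0. , 163.2]), 'ft_force': array([-0.6,  0.1,  0.2]), 'wrist_torque': array([-0., -0.,  0.]), 'grip_force': 0.0, 'finger_gap': 85.36563187926126}
```

View pics/scene0.png

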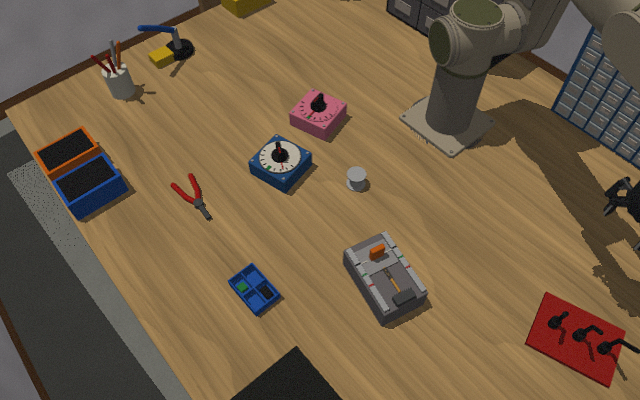

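View pics/top0.png

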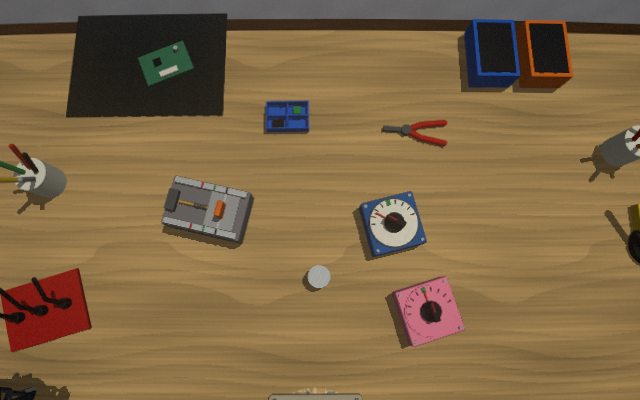

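Candidates: white/blue meter, scene (281,160) / top (393,222), against its pink look-alike, scene (318,113) / top (430,310). There is one lamp box, scene (385,280) / top (208,210), with an orange grip at scene (377,251) / top (219,209). I choose the blue meter and will check it in a close crop.

```bash
python3 - <<'E'
from h import *
np.set_printoptions(precision=1,suppress=True)
S=r.snapshot("scene");T=r.snapshot("top")
def lm(s,t,near):
    L=[d for d in r.landmark_of(s,t) if np.hypot(*(np.array(d["xy"])-near))<30]
    return L[0]["xy"] if L else near
for t,a,b in(("knob_grip",(277.5,151),(394.8,218)),("grip_mid",(380,248),(221,209)),("grip_base",(375,254),(220,208)),("reel",(351,183),(319,277))):
    print(t,*tri(ray(S,lm(S,t,a)),ray(T,lm(T,t,b))))
a=cv2.resize(T["pixels"][182:267,350:440],None,fx=4.4,fy=4.4,interpolation=3)
b=cv2.resize(T["pixels"][167:252,160:255],None,fx=4.4,fy=4.4,interpolation=3)
cv2.imwrite("pics/crop1.png",np.hstack([a,b])[:600,:813][:, :800])
# color features
hsv=cv2.cvtColor(T["pixels"],cv2.COLOR_BGR2HSV)
def blob(m,x0,y0,x1,y1):
    ys,xs=np.nonzero(m[y0:y1,x0:x1]);return xs.mean()+x0,ys.mean()+y0,len(xs),list(zip((xs+x0).tolist(),(ys+y0).tolist()))[:0]
g=cv2.inRange(hsv,(45,90,40),(85,255,255))
red=cv2.inRange(hsv,(0,120,80),(8,255,255))|cv2.inRange(hsv,(172,120,80),(180,255,255))
org=cv2.inRange(hsv,(5,170,120),(18,255,255))
print("green",blob(g,355,190,430,260),"red",blob(red,355,190,430,260))
print("orange",blob(org,160,170,255,250))
gr=g.copy();n,l,st,c=cv2.connectedComponentsWithStats(g[165:252,160:255]);print(st[1:,4],c[1:]+[160,165])
bl=cv2.inRange(hsv,(95,120,60),(125,255,255));m=np.zeros_like(bl);m[185:262,352:432]=bl[185:262,352:432]
rc=cv2.minAreaRect(cv2.findNonZero(m));print(rc,cv2.boxPoints(rc))
print(*[np.array(d["xy"]) for d in r.landmark_of(T,"meter")[:1]])
E
```

```text
knob_grip [ 508.9 -185.7   83.9] [3.8581364910641724, 3.858136491064155]
grip_mid [526.4 212.4 103.6] [4.0239140600205685, 4.023914060020569]
grip_base [532.7 219.2  97. ] [2.9235703942510587, 2.923570394251047]
reel [378.3  -5.7  -7.3] [3.4712340478376205, 3.4712340478376404]
green (np.float64(387.8888888888889), np.float64(201.94444444444446), 18, []) red (np.float64(386.42424242424244), np.float64(216.15151515151516), 33, [])
orange (np.float64(214.1875), np.float64(207.27083333333334), 96, [])
[4 2 2] [[213.8 187.5]
 [203.  226.5]
 [202.  229.5]]
((393.38079833984375, 222.89613342285156), (53.32512283325195, 52.711177825927734), 74.74488067626953) [[360.9 204.1]
 [411.8 190.2]
 [425.8 241.7]
 [375.  255.6]]
[391.5 224.6]
```

View pics/crop1.png

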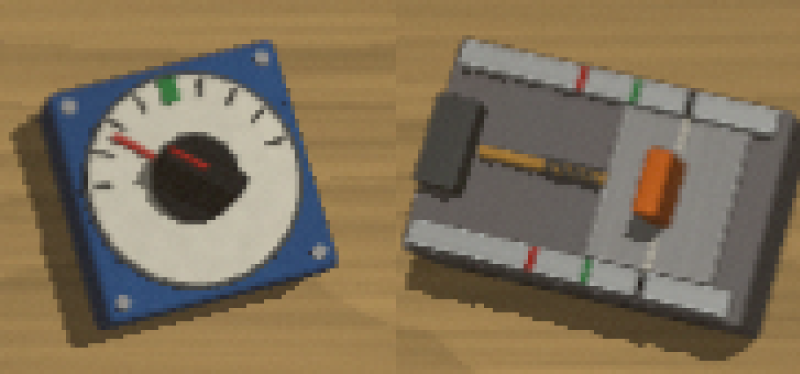

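Crop: the blue meter has its green mark at crop (169,90) and the red pointer tip at (113,137), about 45° counter-clockwise of it. The lamp box's spring block is at the left (436,145), the orange grip at (660,185), the rail marks at the top (583/636/689) and the bottom (531/587/640).

```bash
python3 - <<'E'
from h import *
np.set_printoptions(precision=1,suppress=True)
T=r.snapshot("top")
A=lambda x,y:(350+x/4.4,182+y/4.4)
B=lambda x,y:(160+(x-396)/4.4,167+y/4.4)
ang=lambda v:np.degrees(np.arctan2(v[1],v[0]))
c=atz(T,A(193,180),58);g=atz(T,A(169,90),58);p=atz(T,A(113,137),60);
print("dial",c,"green",g,np.linalg.norm(g-c),ang(g-c),"ptr",np.linalg.norm(p-c),ang(p-c))
k=atz(T,(394.8,218.1),88);print("knobgrip z88",k)
M={n:(atz(T,B(*u),80),atz(T,B(*l),80)) for n,u,l in(("red",(583,78),(531,258)),("green",(636,92),(587,268)),("black",(689,102),(640,285)))}
for n,(u,l) in M.items(): print(n,(u+l)/2,ang(u-l),np.linalg.norm(u-l))
d=(M["red"][0]+M["red"][1]-M["black"][0]-M["black"][1])/2;print("slide",d,np.linalg.norm(d),ang(d))
print("grip top",atz(T,B(660,172),117))
s=r.sense();print(s["tool_pos"],s["tcp_rot"])
from scipy.spatial.transform import Rotation as R
print(R.from_euler("xyz",s["tcp_rot"],degrees=True).as_matrix())
w=r.snapshot("wrist");print(np.array(w["extrinsics"]))
E
```

```text
dial [ 504.1 -188.4   58. ] green [ 553.6 -177.2   58. ] 50.794001062020506 12.738857958136622 ptr 48.938374388052466 61.36392431863713
knobgrip z88 [ 511.1 -185.4   88. ]
red [545.4 276.7  80. ] -13.641590727318992 100.28183607451012
green [538.8 247.3  80. ] -13.367063051301306 97.65890819217495
black [531.4 218.7  80. ] -13.078564462695084 101.11537767671919
slide [14. 58.  0.] 59.67973869066782 76.42246753908354
grip top [535.9 214.  117. ]
[173.2 574.5 231.3] [180.    0.  163.2]
[[-1.   0.3  0. ]
 [ 0.3  1.   0. ]
 [-0.   0.  -1. ]]
[[  0.3   0.9   0.3 100.1]
 [  1.   -0.3  -0.1 597. ]
 [  0.    0.3  -1.  373.7]
 [  0.    0.    0.    1. ]]
```

Call:
carry_out --commands '[{"spin":0.111,"jaw":0.085},{"spin":0.111},{"spin":0.111},{"spin":0.111},{"spin":0.111},{"spin":0.111},{"spin":0.111},{"spin":0.111}]'

```text
invalid input
```

Call:
carry_out --commands '[{"spin":0.111},{"spin":0.111},{"spin":0.111},{"spin":0.111},{"spin":0.111},{"spin":0.111},{"spin":0.111},{"spin":0.111}]'

```text
invalid input
```

Call:
carry_out --commands '[{"translation":[-0.021,0.027,0.001]},{"translation":[-0.021,0.027,0.001]},{"translation":[-0.021,0.027,0.001]},{"translation":[-0.021,0.027,0.001]},{"translation":[-0.021,0.027,0.001]},{"translation":[-0.021,0.027,0.001]},{"translation":[-0.021,0.027,0.001]},{"translation":[-0.021,0.027,0.001]}]'

```text
invalid input
```

Call:
carry_out --commands '[{"jaw":0.085,"translation":[0,0,0],"spin":0.111},{"jaw":0.085,"translation":[0,0,0],"spin":0.111},{"jaw":0.085,"translation":[0,0,0],"spin":0.111},{"jaw":0.085,"translation":[0,0,0],"spin":0.111},{"jaw":0.085,"translation":[0,0,0],"spin":0.111},{"jaw":0.085,"translation":[0,0,0],"spin":0.111},{"jaw":0.085,"translation":[0,0,0],"spin":0.111},{"jaw":0.085,"translation":[0,0,0],"spin":0.111}]'

```text
time: 2.22
tool_pos: [173.2, 574.5, 231.3]
tcp_rot: [180.0, 0.0, 112.0]
ft_force: [-0.4, 0.5, -0.7]
finger_gap: 84.8
grip_force: 0.0
```

Call:
carry_out --commands '[{"jaw":0.085,"translation":[0,0,0],"spin":0.111},{"jaw":0.085,"translation":[0,0,0],"spin":0.111},{"jaw":0.085,"translation":[0,0,0],"spin":0.111},{"jaw":0.085,"translation":[0,0,0],"spin":0.111},{"jaw":0.085,"translation":[0,0,0],"spin":0.111},{"jaw":0.085,"translation":[0,0,0],"spin":0.111},{"jaw":0.085,"translation":[0,0,0],"spin":0.111},{"jaw":0.085,"translation":[0,0,0],"spin":0.111}]'

```text
time: 2.88
tool_pos: [173.1, 574.5, 231.3]
tcp_rot: [180.0, 0.0, 61.2]
ft_force: [0.3, -0.7, 0.3]
finger_gap: 84.7
grip_force: 0.0
```

Call:
carry_out --commands '[{"jaw":0.085,"translation":[-0.021,0.027,0.001],"spin":0},{"jaw":0.085,"translation":[-0.021,0.027,0.001],"spin":0},{"jaw":0.085,"translation":[-0.021,0.027,0.001],"spin":0},{"jaw":0.085,"translation":[-0.021,0.027,0.001],"spin":0},{"jaw":0.085,"translation":[-0.021,0.027,0.001],"spin":0},{"jaw":0.085,"translation":[-0.021,0.027,0.001],"spin":0},{"jaw":0.085,"translation":[-0.021,0.027,0.001],"spin":0},{"jaw":0.085,"translation":[-0.021,0.027,0.001],"spin":0}]'

```text
time: 3.55
tool_pos: [283.0, 322.3, 223.4]
tcp_rot: [180.0, -0.0, 61.5]
ft_force: [0.4, 0.9, -0.5]
finger_gap: 84.8
grip_force: 0.0
```

Call:
carry_out --commands '[{"jaw":0.085,"translation":[-0.021,0.027,0.001],"spin":0},{"jaw":0.085,"translation":[-0.021,0.027,0.001],"spin":0},{"jaw":0.085,"translation":[-0.021,0.027,0.001],"spin":0},{"jaw":0.085,"translation":[-0.021,0.027,0.001],"spin":0},{"jaw":0.085,"translation":[-0.021,0.027,0.001],"spin":0},{"jaw":0.085,"translation":[-0.021,0.027,0.001],"spin":0},{"jaw":0.085,"translation":[-0.021,0.027,0.001],"spin":0},{"jaw":0.085,"translation":[-0.021,0.027,0.001],"spin":0}]'

```text
time: 4.22
tool_pos: [392.6, 71.3, 215.6]
tcp_rot: [179.9, -0.0, 61.5]
ft_force: [1.1, 0.7, -1.0]
finger_gap: 84.9
grip_force: 0.0
```

Call:
carry_out --commands '[{"jaw":0.085,"translation":[-0.021,0.027,0.001],"spin":0},{"jaw":0.085,"translation":[-0.021,0.027,0.001],"spin":0},{"jaw":0.085,"translation":[-0.021,0.027,0.001],"spin":0},{"jaw":0.085,"translation":[-0.021,0.027,0.001],"spin":0},{"jaw":0.085,"translation":[-0.021,0.027,0.001],"spin":0},{"jaw":0.085,"translation":[-0.021,0.027,0.001],"spin":0},{"jaw":0.085,"translation":[-0.021,0.027,0.001],"spin":0},{"jaw":0.085,"translation":[-0.021,0.027,0.001],"spin":0}]'

```text
time: 4.88
tool_pos: [502.1, -179.7, 207.3]
tcp_rot: [180.0, -0.0, 61.4]
ft_force: [0.4, 0.5, 0.6]
finger_gap: 85.3
grip_force: 0.0
```

```bash
python3 - <<'E'
from h import *
np.set_printoptions(precision=1,suppress=True)
w=r.snapshot("wrist");cv2.imwrite("pics/w1.png",w["pixels"])
for t in("meter","knob_grip"):print(t,[(d["xy"],d["score"],atz(w,d["xy"],88 if t!="meter" else 0)) for d in r.landmark_of(w,t)])
np.savez("w1.npz",**{k:w[k] for k in("K","dist_coeffs","extrinsics")});print(r.sense()["tool_pos"])
E
```

```text
meter [([316.1, 178.7], 0.66, array([ 503.8, -188.8,    0. ])), ([209.3, 297.6], 0.62, array([ 299.5, -265. ,    0. ]))]
knob_grip [([532.7, 114.1], 0.32, array([ 698.6, -207.2,   88. ]))]
[ 501.8 -179.8  206.6]
```

View pics/w1.png

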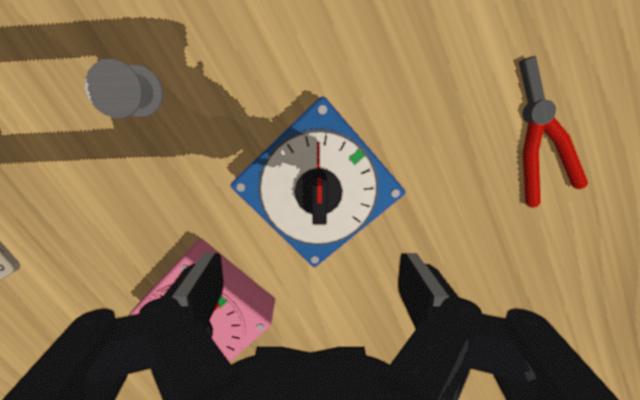

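Wrist picture: dial centre about (319,187), red pointer tip (318,143), green mark (357,156). The bar runs from (319,168) to (320,223), almost straight along tool x. The pink look-alike is at lower left (210,300).

```bash
python3 - <<'E'
from h import *
np.set_printoptions(precision=1,suppress=True)
w=dict(np.load("w1.npz"));im=cv2.imread("pics/w1.png");hsv=cv2.cvtColor(im,cv2.COLOR_BGR2HSV)
ang=lambda v:np.degrees(np.arctan2(v[1],v[0]))
m=cv2.inRange(hsv,(45,90,40),(85,255,255));ys,xs=np.nonzero(m[140:175,335:380]);g=atz(w,(xs.mean()+335,ys.mean()+140),58)
screws=[(322.5,109.5),(396,193.5),(315,260),(240.5,187)]
P=[atz(w,q,56) for q in screws];c=sum(P)/4
print("centre",c,"diag angs",ang(P[0]-P[2])%90-45,ang(P[1]-P[3])%90-45,"green",g,np.linalg.norm(g-c),ang(g-c))
c2=atz(w,(319,187),58);p=atz(w,(318.3,143.5),60);print("dial",c2,"ptr",np.linalg.norm(p-c),ang(p-c))
# pointer line: red pixels over bar top and dial
rm=cv2.inRange(hsv,(0,120,60),(8,255,255))|cv2.inRange(hsv,(172,120,60),(180,255,255))
ys,xs=np.nonzero(rm[136:210,300:340]);xs+=300;ys+=136
lo=ys<168;hi=ys>=172
print(len(xs),np.c_[xs,ys][::6].tolist())
a=atz(w,(xs[lo].mean(),ys[lo].mean()),61);b=atz(w,(xs[hi].mean(),ys[hi].mean()),97)
print(a,b,ang(a-c),ang(a-b))
print("bar", atz(w,(313,224),97),atz(w,(327,224),97))
# triangulate centre from red on bar: knob grip with top/scene earlier
print("bar top centre", b)
E
```

```text
centre [ 505.7 -188.3   56. ] diag angs 14.217831512618858 14.03825567779242 green [ 554.3 -175.2   58. ] 50.46084852585818 15.101831805911647
dial [ 507.9 -185.    58. ] ptr 47.32832976449773 62.312188236255004
217 [[317, 143], [317, 146], [317, 149], [317, 152], [317, 155], [317, 158], [317, 161], [317, 164], [318, 166], [318, 168], [318, 179], [319, 180], [320, 181], [321, 182], [317, 184], [318, 185], [319, 186], [318, 187], [317, 188], [316, 189], [322, 189], [321, 190], [320, 191], [319, 192], [318, 193], [317, 194], [316, 195], [322, 195], [321, 196], [320, 197], [319, 198], [318, 199], [317, 200], [316, 201], [322, 201], [321, 202], [321, 203]]
[ 521.6 -156.2   61. ] [ 510.  -178.8   97. ] 63.55879235144546 62.88892732159759
bar [ 491.1 -203.    97. ] [ 502.1 -209.    97. ]
bar top centre [ 510.  -178.8   97. ]
```

Call:
carry_out --commands '[{"jaw":0.085,"translation":[-0.003,0.0035,0.012],"spin":-0.02},{"jaw":0.085,"translation":[-0.0025,0.0035,0.02],"spin":0},{"jaw":0.085,"translation":[0,0,0.02],"spin":0},{"jaw":0.07,"translation":[0,0,0.02],"spin":0},{"jaw":0.06,"translation":[0,0,0.02],"spin":0},{"jaw":0.05,"translation":[0,0,0.02],"spin":0},{"jaw":0.045,"translation":[0,0,0.015],"spin":0},{"jaw":0.04,"translation":[0,0,0.006],"spin":0}]' --squeeze 25

```text
time: 5.7
tool_pos: [503.6, -184.2, 71.9]
tcp_rot: [-179.8, -0.0, 62.7]
ft_force: [-0.2, 0.5, 0.4]
finger_gap: 40.0
grip_force: 0.0
```

Call:
carry_out --commands '[{"jaw":0.035,"translation":[0,0,0],"spin":0},{"jaw":0.03,"translation":[0,0,0],"spin":0},{"jaw":0.025,"translation":[0,0,0],"spin":0},{"jaw":0.02,"translation":[0,0,0],"spin":0},{"jaw":0.016,"translation":[0,0,0],"spin":0},{"jaw":0.012,"translation":[0,0,0],"spin":0},{"jaw":0.008,"translation":[0,0,0],"spin":0},{"jaw":0.005,"translation":[0,0,0],"spin":0}]'

```text
time: 6.37
tool_pos: [507.1, -186.8, 76.0]
tcp_rot: [179.8, -0.0, 62.6]
ft_force: [5.4, -1.3, 2.9]
finger_gap: 13.2
grip_force: 28.2
```

Call:
carry_out --commands '[{"jaw":0.005,"translation":[0,0,0],"spin":0.1},{"jaw":0.005,"translation":[0,0,0],"spin":0.1},{"jaw":0.005,"translation":[0,0,0],"spin":0.1},{"jaw":0.005,"translation":[0,0,0],"spin":0.1},{"jaw":0.005,"translation":[0,0,0],"spin":0.1},{"jaw":0.005,"translation":[0,0,0],"spin":0.1},{"jaw":0.005,"translation":[0,0,0],"spin":0.1},{"jaw":0.005,"translation":[0,0,0],"spin":0.1}]'

```text
time: 7.03
tool_pos: [508.0, -187.7, 76.0]
tcp_rot: [179.7, -0.3, 16.5]
ft_force: [9.9, -5.8, -1.9]
finger_gap: 13.5
grip_force: 27.3
```

```bash
python3 - <<'E'
from h import *
w=r.snapshot("wrist");cv2.imwrite("pics/w2.png",w["pixels"])
np.savez("w2.npz",**{k:w[k] for k in("K","dist_coeffs","extrinsics")});s=r.sense();print(s["tool_pos"],s["tcp_rot"],s["ft_force"],s["wrist_torque"])
E
```

```text
[ 507.99777533 -187.68535882   76.05174678] [179.71769291  -0.28371128  16.02515417] [10.78816058 -5.99620097 -1.79976948] [-8.18271808e-01 -1.54323664e+00  1.49519555e-03]
```

View pics/w2.png

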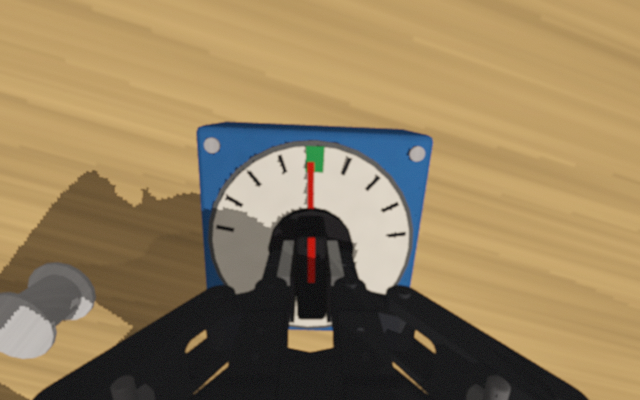

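Wrist picture: the red pointer tip is at (310,163), and the green mark is centred about (315,158), so a little more clockwise is needed.

```bash
python3 - <<'E'
from h import *
w=dict(np.load("w2.npz"));hsv=cv2.cvtColor(cv2.imread("pics/w2.png"),cv2.COLOR_BGR2HSV)
ang=lambda v:np.degrees(np.arctan2(v[1],v[0]))
m=cv2.inRange(hsv,(45,90,40),(85,255,255));ys,xs=np.nonzero(m[135:180,295:335]);xs=xs+295;ys=ys+135
top=(xs[ys<158].mean(),ys[ys<158].mean());print(xs.min(),xs.max(),ys.min(),ys.max(),top)
rm=cv2.inRange(hsv,(0,120,60),(8,255,255))|cv2.inRange(hsv,(172,120,60),(180,255,255))
ry,rx=np.nonzero(rm[155:206,300:325]);rx=rx+300;ry=ry+155
a=atz(w,(rx[ry<175].mean(),ry[ry<175].mean()),61);b=atz(w,(rx[ry>190].mean(),ry[ry>190].mean()),61)
s1,s2=atz(w,(211.5,145.5),56),atz(w,(417,153.5),56)
g=atz(w,((xs.min()+xs.max()+1)/2,(ys.min()+ys.max()+1)/2),58)
mid=(s1+s2)/2;n=ang(s1-s2)-90;c=mid-np.linalg.norm(s1-s2)/2*np.array([np.cos(np.radians(n)),np.sin(np.radians(n)),0])
print("meter yaw",n,"c",c,"green",g,ang(g-c),np.linalg.norm(g-c),"ptr line",ang(a-b),"ptr from c",ang(a-c))
E
```

```text
306 323 146 171 (np.float64(314.41747572815535), np.float64(151.33495145631068))
meter yaw 14.28476204635875 c [ 505.28285001 -187.95071446   56.        ] green [ 554.13570273 -175.79905122   58.        ] 13.968282437388508 50.38118834118516 ptr line 15.930816988192328 ptr from c 16.88119767127645
```

Call:
carry_out --commands '[{"jaw":0.005,"translation":[-0.001,0,0],"spin":0.02},{"jaw":0.005,"translation":[-0.001,0,0],"spin":0.02},{"jaw":0.005,"translation":[0,0,0],"spin":0},{"jaw":0.005,"translation":[0,0,0],"spin":0},{"jaw":0.005,"translation":[0,0,0],"spin":0},{"jaw":0.005,"translation":[0,0,0],"spin":0},{"jaw":0.005,"translation":[0,0,0],"spin":0},{"jaw":0.005,"translation":[0,0,0],"spin":0}]'

```text
time: 7.75
tool_pos: [507.8, -187.8, 76.1]
tcp_rot: [179.7, -0.5, 14.5]
ft_force: [19.8, -4.2, -9.0]
finger_gap: 13.3
grip_force: 26.4
```

Call:
carry_out --commands '[{"jaw":0.015,"translation":[0,0,0],"spin":0},{"jaw":0.02,"translation":[0,0,0],"spin":0},{"jaw":0.026,"translation":[0,0,0],"spin":0},{"jaw":0.032,"translation":[0,0,0],"spin":0},{"jaw":0.04,"translation":[0,0,0],"spin":0},{"jaw":0.04,"translation":[0,0,-0.005],"spin":0},{"jaw":0.04,"translation":[0,0,-0.02],"spin":0},{"jaw":0.04,"translation":[0,0,-0.03],"spin":0}]'

```text
time: 8.42
tool_pos: [500.8, -185.3, 126.7]
tcp_rot: [-179.7, 0.3, 14.5]
ft_force: [0.4, -0.2, -0.7]
finger_gap: 39.9
grip_force: 0.0
```

Call:
carry_out --commands '[{"jaw":0.04,"translation":[0,0,-0.03],"spin":0},{"jaw":0.04,"translation":[0,0,-0.03],"spin":0},{"jaw":0.04,"translation":[0,0,-0.02],"spin":0},{"jaw":0.085,"translation":[0,0,0],"spin":0},{"jaw":0.085,"translation":[0,0,0],"spin":0},{"jaw":0.085,"translation":[0,0,0],"spin":0},{"jaw":0.085,"translation":[0,0,0],"spin":0},{"jaw":0.085,"translation":[0,0,0],"spin":0}]'

```text
time: 9.08
tool_pos: [502.5, -186.1, 207.7]
tcp_rot: [-179.9, 0.1, 14.5]
ft_force: [0.0, 0.2, 0.0]
finger_gap: 85.0
grip_force: 0.0
```

```bash
python3 - <<'E'
from h import *
w=r.snapshot("wrist")
np.savez("w3.npz",**{k:w[k] for k in("K","dist_coeffs","extrinsics")});s=r.sense();print(s["tool_pos"],s["tcp_rot"],s["joint_pos"])
cv2.imwrite("pics/w3full.png",w["pixels"]);u=proj(w,[505.3,-188,58])[0];print(u);x,y=u.astype(int)
y0=max(0,y-90);x0=max(0,x-90);print(x0,y0)
cv2.imwrite("pics/w3.png",cv2.resize(w["pixels"][y0:y+90,x0:x+90],None,fx=3,fy=3))
E
```

```text
[ 502.64459539 -186.17904689  207.80354833] [-1.79905416e+02  1.12629683e-01  1.44815701e+01] [-2.58053276e+01 -1.61860921e+00  9.71283806e+01 -6.81085921e-04
  8.46373035e+01  4.97132597e+01]
[313.93954317 181.46201011]
223 91
```

View pics/w3.png

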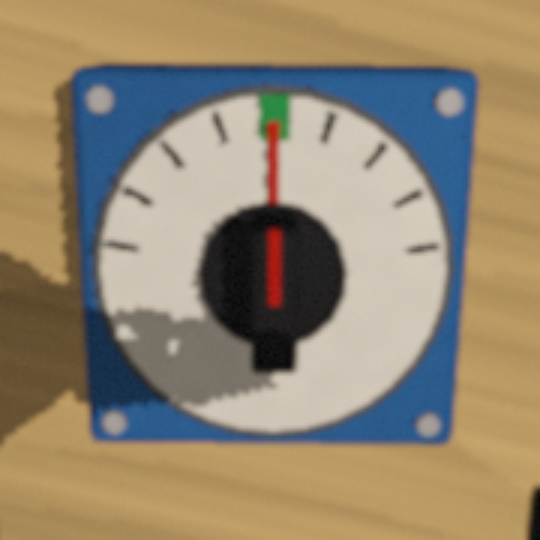

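The pointer tip (crop 272,128) lies on the middle of the green mark (274,116), so zero is set. Next is the lamp box.

Call:
carry_out --commands '[{"jaw":0.085,"translation":[0,0,0],"spin":0.122},{"jaw":0.085,"translation":[0,0,0],"spin":0.122},{"jaw":0.085,"translation":[0,0,0],"spin":0.122},{"jaw":0.085,"translation":[0,0,0],"spin":0.122},{"jaw":0.085,"translation":[-0.0055,-0.033,0],"spin":0},{"jaw":0.085,"translation":[-0.0055,-0.033,0],"spin":0},{"jaw":0.085,"translation":[-0.0055,-0.033,0],"spin":0},{"jaw":0.085,"translation":[-0.0055,-0.033,0],"spin":0}]'

```text
time: 9.8
tool_pos: [512.2, -51.8, 208.5]
tcp_rot: [180.0, 0.1, -13.5]
ft_force: [-0.1, -0.3, 0.6]
finger_gap: 85.0
grip_force: 0.0
```

Call:
carry_out --commands '[{"jaw":0.085,"translation":[-0.0055,-0.033,0],"spin":0},{"jaw":0.085,"translation":[-0.0055,-0.033,0],"spin":0},{"jaw":0.085,"translation":[-0.0055,-0.033,0],"spin":0},{"jaw":0.085,"translation":[-0.0055,-0.033,0],"spin":0},{"jaw":0.085,"translation":[-0.0055,-0.033,0],"spin":0},{"jaw":0.085,"translation":[-0.0055,-0.033,0],"spin":0},{"jaw":0.085,"translation":[-0.0055,-0.033,0],"spin":0},{"jaw":0.085,"translation":[-0.0055,-0.033,0],"spin":0}]'

```text
time: 10.47
tool_pos: [530.9, 215.6, 208.4]
tcp_rot: [180.0, 0.1, -13.5]
ft_force: [-0.1, -0.7, 0.3]
finger_gap: 84.9
grip_force: 0.0
```

```bash
python3 - <<'E'
from h import *
np.set_printoptions(precision=1,suppress=True)
w=r.snapshot("wrist");s=r.sense();print(s["tool_pos"],s["tcp_rot"],s["joint_pos"])
for t,z in(("lampbox",0),("grip_base",75),("grip_mid",102)):print(t,[(np.array(d["xy"]),d["score"],atz(w,d["xy"],z)) for d in r.landmark_of(w,t)])
cv2.imwrite("pics/w4.png",w["pixels"])
np.savez("w4.npz",**{k:w[k] for k in("K","dist_coeffs","extrinsics")})
E
```

```text
[530.5 221.1 208.4] [-179.8    0.1  -13.3] [ 17.4   4.2  91.1   0.2  84.6 120.7]
lampbox [(array([275.3, 172.9]), 0.66, array([538.3, 256.4,   0. ]))]
grip_base [(array([306.6, 188. ]), 0.96, array([531.4, 219.2,  75. ])), (array([306.3, 195.8]), 0.27, array([524. , 221.3,  75. ]))]
grip_mid [(array([308.5, 197.6]), 0.65, array([529.9, 217.6, 102. ]))]
```

View pics/w4.png

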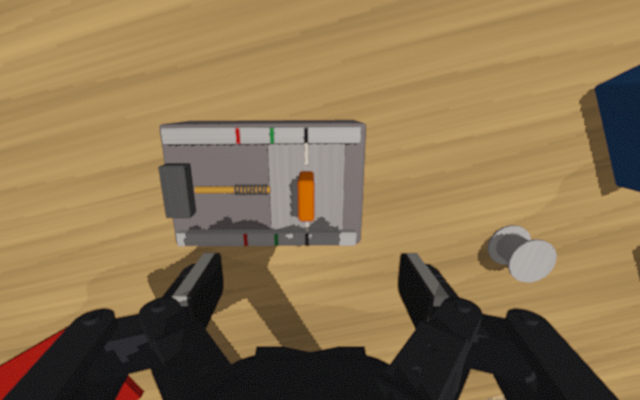

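Wrist picture: the grip is at (306,195), on the black (shut) marks (306,135)/(307,239), and the slide runs along the picture's columns, so along tool y. grip_base from this view, (531,219) at z 75, agrees with the marks seen from the top view.

Call:
carry_out --commands '[{"jaw":0.085,"translation":[0.001,0.002,0.015],"spin":0},{"jaw":0.085,"translation":[0,0,0.02],"spin":0},{"jaw":0.085,"translation":[0,0,0.02],"spin":0},{"jaw":0.075,"translation":[0,0,0.02],"spin":0},{"jaw":0.065,"translation":[0,0,0.02],"spin":0},{"jaw":0.055,"translation":[0,0,0.015],"spin":0},{"jaw":0.045,"translation":[0,0,0.009],"spin":0},{"jaw":0.04,"translation":[0,0,0.004],"spin":0}]' --squeeze 50

```text
time: 11.33
tool_pos: [530.9, 210.2, 84.3]
tcp_rot: [179.9, 0.2, -13.6]
ft_force: [-0.3, 0.3, 0.6]
finger_gap: 39.9
grip_force: 0.0
```

Call:
carry_out --commands '[{"jaw":0.035,"translation":[0,0,0],"spin":0},{"jaw":0.03,"translation":[0,0,0],"spin":0},{"jaw":0.025,"translation":[0,0,0],"spin":0},{"jaw":0.02,"translation":[0,0,0],"spin":0},{"jaw":0.016,"translation":[0,0,0],"spin":0},{"jaw":0.012,"translation":[0,0,0],"spin":0},{"jaw":0.008,"translation":[0,0,0],"spin":0},{"jaw":0.005,"translation":[0,0,0],"spin":0}]'

```text
time: 12.0
tool_pos: [534.3, 217.8, 88.4]
tcp_rot: [-179.4, -0.2, -13.4]
ft_force: [10.5, 29.6, -11.8]
finger_gap: 13.3
grip_force: 49.3
```

Call:
carry_out --commands '[{"jaw":0.005,"translation":[0,-0.003,0],"spin":0},{"jaw":0.005,"translation":[0,-0.003,0],"spin":0},{"jaw":0.005,"translation":[0,-0.003,0],"spin":0},{"jaw":0.005,"translation":[0,-0.003,0],"spin":0},{"jaw":0.005,"translation":[0,-0.003,0],"spin":0},{"jaw":0.005,"translation":[0,-0.003,0],"spin":0},{"jaw":0.005,"translation":[0,0,0],"spin":0},{"jaw":0.005,"translation":[0,0,0],"spin":0}]'

```text
time: 12.67
tool_pos: [536.9, 228.9, 88.3]
tcp_rot: [180.0, -0.1, -13.5]
ft_force: [-5.9, -4.2, 8.4]
finger_gap: 13.5
grip_force: 52.7
```

```bash
python3 - <<'E'
from h import *
np.set_printoptions(precision=1,suppress=True)
w=r.snapshot("wrist");s=r.sense();print(s["tool_pos"],s["tcp_rot"],s["ft_force"],s["wrist_torque"],s["grip_force"])
cv2.imwrite("pics/w5.png",w["pixels"])
E
```

```text
[536.9 228.8  88.3] [180.   -0.1 -13.5] [-4.3 -3.3  8.3] [-0.8  0.8  0.2] 52.690136432647705
```

View pics/w5.png

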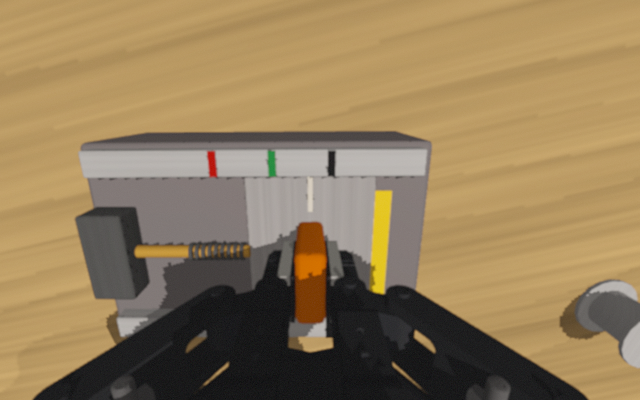

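Wrist picture: the white line is at column 310, with the marks at black 331, green 271 and red 212. Travel is about 11 mm, matching the TCP, so about 19 mm remain.

Call:
carry_out --commands '[{"jaw":0.005,"translation":[0,-0.003,0],"spin":0},{"jaw":0.005,"translation":[0,-0.003,0],"spin":0},{"jaw":0.005,"translation":[0,-0.003,0],"spin":0},{"jaw":0.005,"translation":[0,-0.003,0],"spin":0},{"jaw":0.005,"translation":[0,-0.003,0],"spin":0},{"jaw":0.005,"translation":[0,-0.003,0],"spin":0},{"jaw":0.005,"translation":[0,-0.001,0],"spin":0},{"jaw":0.005,"translation":[0,0,0],"spin":0}]'

```text
time: 13.38
tool_pos: [541.1, 247.0, 88.3]
tcp_rot: [179.9, -0.1, -13.5]
ft_force: [-5.2, -6.3, 10.0]
finger_gap: 13.2
grip_force: 52.9
```

Call:
carry_out --commands '[{"jaw":0.005,"translation":[0,0,0],"spin":0},{"jaw":0.005,"translation":[0,0,0],"spin":0},{"jaw":0.005,"translation":[0,0,0],"spin":0},{"jaw":0.005,"translation":[0,0,0],"spin":0},{"jaw":0.005,"translation":[0,0,0],"spin":0},{"jaw":0.005,"translation":[0,0,0],"spin":0},{"jaw":0.005,"translation":[0,0,0],"spin":0},{"jaw":0.005,"translation":[0,0,0],"spin":0}]'

```text
time: 14.05
tool_pos: [541.1, 246.7, 88.2]
tcp_rot: [179.9, -0.1, -13.5]
ft_force: [-5.6, -4.9, 9.6]
finger_gap: 13.2
grip_force: 52.9
```

```bash
python3 - <<'E'
from h import *
np.set_printoptions(precision=1,suppress=True)
w=r.snapshot("wrist");T=r.snapshot("top");s=r.sense();print(s["time"],s["tool_pos"],s["tcp_rot"],s["ft_force"],s["grip_force"])
b=cv2.resize(T["pixels"][170:270,340:450],None,fx=3,fy=3,interpolation=3)
a=w["pixels"][80:380,40:500]
cv2.imwrite("pics/w6.png",np.hstack([a,b]))
E
```

```text
14.15 [541.  246.7  88.3] [179.9  -0.1 -13.5] [-5.6 -6.7  9.8] 52.937350273132324
```

View pics/w6.png

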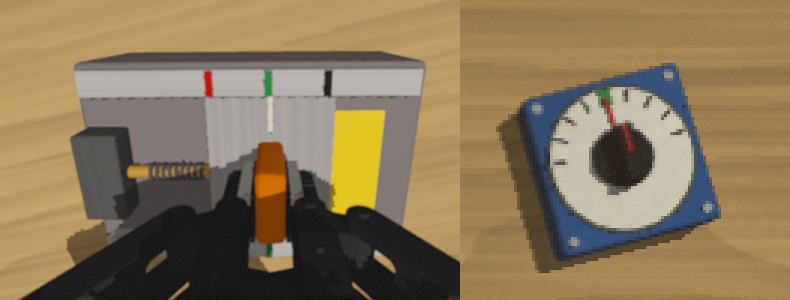

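The white line (crop 270) is on the green half-travel mark (268), the grip is held at 53 N, and the meter's pointer is still on green.

```bash
python3 -c "
from bench import r
print(r.hand_in())"
```

```text
the job is handed in; nothing more can be done
None
```

I set the meter's pointer to zero, then slid the shutter to half travel on the green mark, and handed the job in at about 14 s with the fingers still holding it at about 53 N; no verdict was shown.

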